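# Lift the copy cradle's glass for a page turn and ease it down

## Task

Press the round palm pad of the copy cradle's side lever down to its stop, so that the linked glass comes right up off the open file, and keep it up for three full seconds so that the page can be turned. Then let the lever back up slowly under your fingers, taking about three seconds or more, so that the glass comes down gently and closes on the file without slamming, and take your hand away. Only press the pad, without gripping it; do not touch the glass, its frame or the file, and leave the other things on the desk where they stand.

Things in the scene. Friction and masses are not known exactly. Their poses are not given: they have to be found in the camera images.
- cradle: copy cradle: grey open-topped trough, 300 (x) x 380 (y) mm, rim 85 mm high, standing fixed on the desk. Origin under its centre on the desk; its -x side (front) looks towards the robot, its far (+x) rim carries the hinge of the glass, its -y flank (the right, seen from the robot) carries the lever
- platen (a joint): angle of the glass lid about its hinge along the far rim, rad: 0 = closed on the file, about 0.9 = right up, with the lever at its stop. It falls shut by its own weight (about 0.85 kg, give or take 15 percent) whenever the lever is let go; nothing holds it up or brakes it
- lift_lever (a joint): angle of the lever, rad: 0 = at rest (pad up, glass closed), 0.58 = pad pressed down to the stop (glass right up). Links turn the glass about 1.3 rad for each rad of lever at first and about 1.9 at the end. Pressing the pad takes about 5 to 10 N all the way down, and the pad pushes back up with nearly as much
- pad_top (a point): centre of the upper face of the palm pad: round, black with a red face, 95 mm across, 12 mm thick, at the lever's front end; press here. At rest 170 mm above the desk, at (-120, -265) mm in the cradle's frame; at the stop about 64 mm above the desk and 34 mm further to -x. The face is level halfway down and tilts 17 degrees either way at the ends. Nothing stands beneath it
- lever_pivot (a point): the point of the lever's axis beside the pad: 60 mm above the desk, 40 mm to the +x and 265 mm to the -y of the cradle's origin. The lever turns about the cradle's y axis through it; the pad's face moves on an arc of 194 mm radius round it, down and a little to the cradle's -x as it is pressed
- palm_pad: the palm pad itself, a part of the lever; its z axis is the normal of its face. Too wide to be gripped
- glass_frame: the glass in its aluminium frame, 280 x 370 x 10 mm, with the link's lug on its right side; origin at its middle, 140 mm from the hinge axis. Closed, the origin is straight above the cradle's origin and 92 mm above the desk. The hinge axis runs along the cradle's y, 140 mm to the +x of the cradle's origin. Not to be touched
- open_file: opened blue hanging file with two white piles of sheets, 250 x 330 x 25 mm, fixed on the cradle's bed under the glass; origin under its centre. Not to be touched
- brass_weight: brass paperweight, 48 mm across, 56 mm high, standing loose on the desk before the cradle; origin under its centre. To be left alone
- loupe: black standing magnifier, 44 mm across, 40 mm high, loose on the desk to the right of the lever; origin under its centre. To be left alone
- date_stamp: hand stamp, black foot 30 x 64 x 24 mm with a wooden grip, 63 mm high, loose on the desk before the cradle; origin under its centre. To be left alone

How it is judged:
By the outcome, as a careful person would: the job done as asked, in the order asked, and still so for the second after the job is handed in, with the robot touching nothing.
It also fails if it takes over 59 s, if anything falls off the work surface, if the arm or the gripper's body presses on something with over 40 N, if the wrist force passes 120 N, or if a joint passes its speed limit or range.

## Robot

A 7-joint arm with a two-finger parallel gripper is mounted at the origin on the work surface. World frame = base frame: x ahead of the robot, y to its left, z up, the work surface at z = 0. Lengths are in m, angles in rad, forces in N, time in s.
With the tool pointing down it reaches from about 0.425 to 1.025 m from the base axis. Payload 3.6 kg.
Tool frame: the origin (TCP) lies on the centre line of the jaws, within the pads' length; the fingertips stand 8 mm ahead of it and the grasp point (between the pads) lies 11 mm behind it (manip.tip_extent is the distance from the TCP to the fingertips, in m); z points along the fingers, y is the line along which they close (so a half turn about z gives the same grasp; the last joint's range is limited). The gripper opens to 85 mm and grips with 20 to 120 N. Pads are 22 mm wide; open, the fingers measure 114 mm over their backs; the gripper's body (76 mm by 85 mm) begins 54 mm behind the grasp point. The pads swing forward as they close: fully open they stand 13 mm farther back than shut.
Start: joints at [-1.28, 0.591, 0.048, 1.609, -0.033, 0.943, -0.034], TCP at [0.272, 0.672, 0.239] pointing down, gripper open.
Joint ranges: [-2.69, 2.69], [-0.47, 2.24], [-1.27, 1.36], [0.19, 2.51], [-1.53, 4.68], [0.08, 2.07], [-3.09, 3.09]. Speed limits (rad/s): [2.57, 2.57, 3.14, 3.14, 3.14, 3.14, 3.14].

## Interface

Orientations are given as a rotation vector (axis times angle).
In Python, from bench import manip gives the robot as it stands. The module is installed in compiled form; this text tells all that it offers.
- The arm moves only by the shell command python3 -m crank 'ROWS'. ROWS is JSON, a list of rows, each an object with "delta_pos": the shift along the tool's x, y, z in mm, a list of three; "rot": the turn, a rotation vector about the tool's x, y, z in rad, a list of three; "claw": the gripper command: -1 is shut, 1 is fully open, values between are in proportion. A call has 1 to 10 rows; each row is the pose to reach, as a shift and turn from the pose commanded when the call began, along the tool's axes at that moment; what a row does not reach only later rows make up. A row lasts 1/10 s, in which the tool goes at most 50 mm and 8.59 degrees, less where a joint would pass 70% of its speed; a pose out of reach is approached as far as the arm can. A call with a gripper value outside its range is refused whole. The fingers move at their own pace and stop on an object; the grip force is fixed at half the most. Time passes only in rows, so rows that repeat a pose let the fingers close. It gives the time, the measured TCP pose, the force, the opening and the grip force at its end, in the units of the state.
- manip.read_state(): the state, without advancing time (a new reading comes with each control period).
- manip.camera(name): name is "side" or "top"; returns a dict with "color" (420x560x3 uint8, blue, green, red), "depth" (420x560 float32, m along the optical axis (not along the pixel's ray), 0 where there is no reading), "fx", "fy", "cx", "cy" (pixels), "k1" (the pictures are not rectified: a ray, as slopes to the right and down, at radius r is drawn at 1 + k1 r^2 times it, then the intrinsics apply), "view" (4x4, takes a point from world to camera coordinates). Camera axes: x right, y down, z forward; pixel columns grow to the right and rows downward; lengths in m; the calibration is good to about 2 mm. A picture is of the moment at which its call begins.
- manip.hand_in(): hands the job in; it is judged then, once.
The state is a dict: "clock": time; "q": joint angles; "qvel": joint speeds; "effort": joint torques, N m; "position": TCP position; "tool_rot": TCP orientation; "contact_force": force on the tool from outside, world axes, zero at the start; "wrist_torque": the same for the moment, N m; "finger_gap": finger opening in m; "grasp_force": force on a finger pad.
Only numpy, scipy, OpenCV 4.12 (cv2) and the standard library are available. Lean on these libraries where they do the work, as an engineer would, in place of code of your own. Each camera call takes 0.05 s, during which the arm holds its last target. There are 200 camera calls.

## Working session

There is one attempt and no reset: what is moved stays moved. The work goes in short steps, Python scripts to look and compute and a shell command to move; the robot and the scene stay as the last step left them, time stands still between calls to the robot, and variables do not carry over. Pictures are saved under pics/ and viewed, at most 10 in all, crops included, and the job is handed in when it is done.

```bash
mkdir -p pics; python3 - <<'E'
from bench import manip
import cv2,numpy as np
s=manip.read_state()
for k in("clock","position","tool_rot","contact_force","finger_gap"):print(k,s[k])
print(manip.tip_extent)
for n in("top","side"):
    c=manip.camera(n);np.savez(f"pics/{n}0.npz",**c)
    cv2.imwrite(f"pics/{n}0.png",c["color"]);print(n,c["fx"],c["cx"],c["cy"],c["k1"],np.round(c["view"],3).tolist())
E
```

```text
clock 0.0
position [0.27181672 0.67123788 0.23812605]
tool_rot [-0.60052075 -3.08332174  0.00350717]
contact_force [-0.57680985 -0.30253599  0.51447482]
finger_gap 0.08507847585766393
0.008
top 434.9220782378425 276.8591245384318 205.0959343587963 -0.11821929933112907 [[0.027, -0.999, -0.018, -0.09], [-0.994, -0.025, -0.104, 0.582], [0.104, 0.021, -0.994, 0.995], [0.0, 0.0, 0.0, 1.0]]
side 514.3356350132701 274.6796818023219 208.6041205253281 -0.11711808064468682 [[-0.988, -0.154, 0.023, 0.571], [-0.11, 0.585, -0.804, 0.201], [0.11, -0.797, -0.595, 1.064], [0.0, 0.0, 0.0, 1.0]]
```

View pics/top0.png

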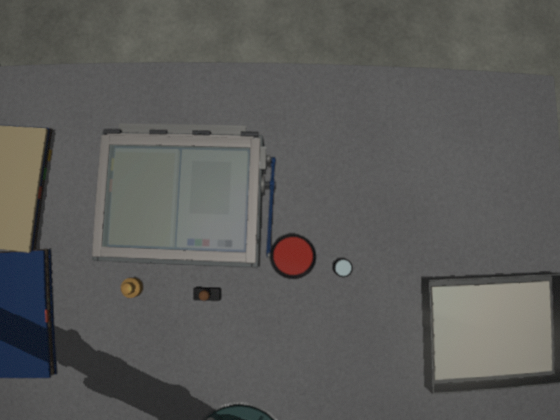

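View pics/side0.png

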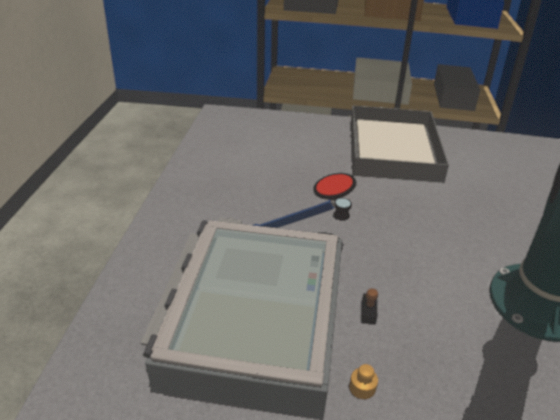

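The top view shows the red pad at about (293,256), the glass frame spanning (95–262, 135–265), the loupe at (343,268), the brass weight at (131,288) and the stamp at (207,294). The side view shows the pad at (335,186) with the lever running down to its left.

```bash
cat >h.py <<'E'
import numpy as np,cv2
def load(n):return dict(np.load(f"pics/{n}.npz"))
def ray(c,px):
    K=np.array([[c["fx"],0,c["cx"]],[0,c["fy"],c["cy"]],[0,0,1]],float)
    u=cv2.undistortPoints(np.array(px,float).reshape(-1,1,2),K,np.array([float(c["k1"]),0,0,0,0])).reshape(-1,2)
    R=c["view"][:3,:3];o=-R.T@c["view"][:3,3]
    return o,np.c_[u,np.ones(len(u))]@R
def plane(c,px,z):
    o,d=ray(c,px);return o+d*((z-o[2])/d[:,2])[:,None]
def red(c):
    h=c["color"].astype(int);m=((h[...,2]>70)&(h[...,2]>2.2*h[...,1])&(h[...,2]>2.2*h[...,0])).astype(np.uint8)
    cs=cv2.findContours(m,0,2)[0];return max(cs,key=cv2.contourArea).reshape(-1,2)
E
python3 - <<'E'
from h import *
t,s=load("top0"),load("side0")
R=[]
for c in(t,s):
    k=red(c);e=cv2.fitEllipse(k);print("ell",e)
    R.append((*[a for a in ray(c,[e[0]])],));u,v=map(int,e[0])
    o,d=R[-1];print("depth pt",o+d[0]*np.median(c["depth"][v-4:v+5,u-4:u+5]),"plane",plane(c,[e[0]],.17))
    p=plane(c,k,.17);print("rim size",np.ptp(p,0))
    K=(c["depth"]>0)
A=[];b=[]
for o,d in R:
    d=d[0]/np.linalg.norm(d[0]);P=np.eye(3)-np.outer(d,d);A.append(P);b.append(P@o)
print("tri",np.linalg.solve(sum(A),sum(b)))
# frame: light pixels in top view near cradle
h=t["color"].astype(int)
m=((h[...,2]>115)&(h.min(2)>95)&(h[...,2]>h[...,0])).astype(np.uint8)
m[:, :85]=0;m[:,275:]=0
cs=cv2.findContours(cv2.morphologyEx(m,cv2.MORPH_CLOSE,np.ones((5,5))),0,2)[0];k=max(cs,key=cv2.contourArea).reshape(-1,2)
p=plane(t,k,.097)
r=cv2.minAreaRect((p[:,:2]*1000).astype(np.float32));print("frame",r,np.round(cv2.boxPoints(r)),cv2.boundingRect(k))
for n,z,px in(("loupe",.04,(343,268)),("brass",.05,(131,288)),("stamp",.04,(207,294))):print(n,plane(t,[px],z))
E
```

```text
ell ((292.6619873046875, 255.30404663085938), (37.095123291015625, 38.711734771728516), 97.34219360351562)
depth pt [ 0.46870611 -0.11170306  0.16904414] plane [[ 0.4687158  -0.11168528  0.17      ]]
rim size [0.07447327 0.07853555 0.        ]
ell ((334.0924072265625, 184.2878875732422), (18.538766860961914, 36.27339172363281), 76.75598907470703)
depth pt [ 0.46971765 -0.10917165  0.17070526] plane [[ 0.46971895 -0.11024408  0.17      ]]
rim size [7.35192226e-02 8.48674896e-02 2.22044605e-16]
tri [ 0.46921347 -0.11169878  0.16905122]
frame ((592.922119140625, 144.9717254638672), (378.1967468261719, 281.430908203125), 89.5144271850586) [[451. -43.]
 [732. -45.]
 [735. 333.]
 [454. 335.]] (93, 135, 172, 128)
loupe [[ 0.44112995 -0.23070176  0.04      ]]
brass [[0.38011037 0.25808188 0.05      ]]
stamp [[0.37261129 0.08104003 0.04      ]]
```

```bash
cat >d.py <<'E'
import sys,numpy as np
from scipy.spatial.transform import Rotation as R
from bench import manip
s=manip.read_state();r=R.from_rotvec(s["tool_rot"])
t=np.array(eval(sys.argv[1]));G=R.from_matrix(np.diag([-1.,1,-1]))
print("clk",s["clock"],"pos",np.round(s["position"],4),"F",np.round(s["contact_force"],2),"gap",s["finger_gap"])
print("dpos mm",np.round(r.inv().apply(t-s["position"])*1000,1),"rot",np.round((r.inv()*G).as_rotvec(),4))
E
python3 d.py "[.5,.3,.3]"; python3 d.py "[.469,-.112,.26]"
```

```text
clk 0.1 pos [0.2718 0.6713 0.2383] F [ 0.7  -0.54  0.2 ] gap 0.08538427848875552
dpos mm [-350.8 -258.7  -61.2] rot [-2.000e-03 -3.000e-04 -3.847e-01]
clk 0.1 pos [0.2718 0.6713 0.2383] F [ 0.7  -0.54  0.2 ] gap 0.08538427848875552
dpos mm [-476.7 -652.1  -20.4] rot [-2.000e-03 -3.000e-04 -3.847e-01]
```

```bash
python3 -m crank '[{"delta_pos":[-30,-22,-6],"rot":[0,0,-0.04],"claw":-1},{"delta_pos":[-65,-48,-12],"rot":[0,0,-0.08],"claw":-1},{"delta_pos":[-105,-77,-18],"rot":[0,0,-0.12],"claw":-1},{"delta_pos":[-145,-107,-25],"rot":[0,0,-0.16],"claw":-1},{"delta_pos":[-185,-136,-32],"rot":[0,0,-0.2],"claw":-1},{"delta_pos":[-225,-166,-40],"rot":[0,0,-0.24],"claw":-1},{"delta_pos":[-262,-193,-46],"rot":[0,0,-0.28],"claw":-1},{"delta_pos":[-300,-221,-52],"rot":[0,0,-0.32],"claw":-1},{"delta_pos":[-330,-243,-58],"rot":[0,0,-0.36],"claw":-1},{"delta_pos":[-351,-259,-61],"rot":[-0.002,0,-0.385],"claw":-1}]'; python3 d.py "[.469,-.112,.26]"
```

```text
clock: 1.1
position: [0.502, 0.2966, 0.3006]
tool_rot: [0.004, 3.14, 0.001]
contact_force: [-0.2, 0.2, 0.3]
finger_gap: 0.0001
grasp_force: 0.0
clk 1.1 pos [0.502  0.2966 0.3006] F [-0.2   0.16  0.35] gap 8.267235176895907e-05
dpos mm [  32.1 -408.7   40.2] rot [ 0.0009  0.0012 -0.0024]
```

```bash
python3 -m crank '[{"delta_pos":[3,-35,4],"rot":[0,0,0],"claw":-1},{"delta_pos":[6,-80,8],"rot":[0,0,0],"claw":-1},{"delta_pos":[10,-125,12],"rot":[0,0,0],"claw":-1},{"delta_pos":[14,-170,16],"rot":[0,0,0],"claw":-1},{"delta_pos":[18,-215,20],"rot":[0,0,0],"claw":-1},{"delta_pos":[22,-260,25],"rot":[0,0,0],"claw":-1},{"delta_pos":[26,-305,30],"rot":[0,0,0],"claw":-1},{"delta_pos":[30,-350,35],"rot":[0,0,0],"claw":-1},{"delta_pos":[32,-385,40],"rot":[0,0,0],"claw":-1},{"delta_pos":[32,-408,40],"rot":[0,0,0],"claw":-1}]'; python3 -m crank '[{"delta_pos":[0,0,10],"rot":[0,0,0],"claw":-1},{"delta_pos":[0,0,25],"rot":[0,0,0],"claw":-1},{"delta_pos":[0,0,40],"rot":[0,0,0],"claw":-1},{"delta_pos":[0,0,50],"rot":[0,0,0],"claw":-1},{"delta_pos":[0,0,55],"rot":[0,0,0],"claw":-1},{"delta_pos":[0,0,55],"rot":[0,0,0],"claw":-1}]'; python3 d.py "[.469,-.112,.19]"
```

```text
clock: 2.1
position: [0.4666, -0.1108, 0.2587]
tool_rot: [-0.006, -3.14, -0.002]
contact_force: [0.3, 0.0, 0.6]
finger_gap: -0.0
grasp_force: 0.0
clock: 2.7
position: [0.468, -0.1069, 0.2038]
tool_rot: [0.002, -3.14, -0.004]
contact_force: [0.3, -0.3, 0.3]
finger_gap: 0.0004
grasp_force: 0.0
clk 2.7 pos [ 0.468  -0.1069  0.2038] F [ 0.34 -0.34  0.28] gap 0.00042957194749838006
dpos mm [-1.  -5.1 13.7] rot [ 0.0024 -0.0013  0.0013]
```

```bash
python3 -m crank '[{"delta_pos":[0,-2,6],"rot":[0,0,0],"claw":-1},{"delta_pos":[0,-3,12],"rot":[0,0,0],"claw":-1},{"delta_pos":[0,-3,17],"rot":[0,0,0],"claw":-1},{"delta_pos":[0,-3,20],"rot":[0,0,0],"claw":-1},{"delta_pos":[0,-3,22],"rot":[0,0,0],"claw":-1},{"delta_pos":[0,-3,24],"rot":[0,0,0],"claw":-1},{"delta_pos":[0,-3,26],"rot":[0,0,0],"claw":-1}]'; python3 - <<'E'
from bench import manip
import cv2
cv2.imwrite("pics/s1.png",manip.camera("side")["color"][100:300,180:500])
E
```

```text
clock: 3.4
position: [0.4678, -0.1106, 0.1789]
tool_rot: [0.0, -3.14, -0.004]
contact_force: [-5.1, 1.3, 10.7]
finger_gap: -0.0
grasp_force: 4.5
```

View pics/s1.png

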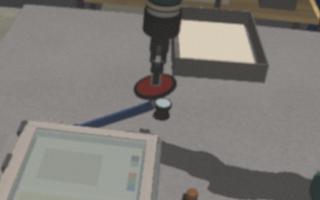

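The crop shows the closed fingertips standing at the middle of the red pad (155,85 in the crop); contact is confirmed at 10.7 N. Next I press along the arc.

```bash
python3 -m crank '[{"delta_pos":[3,0,5],"rot":[0,0,0],"claw":-1},{"delta_pos":[7,0,11],"rot":[0,0,0],"claw":-1},{"delta_pos":[10,0,17],"rot":[0,0,0],"claw":-1},{"delta_pos":[13,0,23],"rot":[0,0,0],"claw":-1},{"delta_pos":[16,0,29],"rot":[0,0,0],"claw":-1},{"delta_pos":[18,0,35],"rot":[0,0,0],"claw":-1},{"delta_pos":[21,0,41],"rot":[0,0,0],"claw":-1},{"delta_pos":[23,0,47],"rot":[0,0,0],"claw":-1},{"delta_pos":[25,0,53],"rot":[0,0,0],"claw":-1},{"delta_pos":[27,0,58],"rot":[0,0,0],"claw":-1}]'; python3 d.py "[.4345,-.112,.072]"
```

```text
clock: 4.45
position: [0.4418, -0.1105, 0.121]
tool_rot: [-0.0, 3.14, 0.003]
contact_force: [-1.2, 2.0, 8.7]
finger_gap: -0.0002
grasp_force: 4.5
clk 4.45 pos [ 0.4418 -0.1105  0.121 ] F [-1.23  1.97  8.72] gap -0.00021371153919485272
dpos mm [ 7.4 -1.6 49. ] rot [0.0021 0.0015 0.0001]
```

```bash
python3 -m crank '[{"delta_pos":[2,0,6],"rot":[0,0,0],"claw":-1},{"delta_pos":[3,0,12],"rot":[0,0,0],"claw":-1},{"delta_pos":[4,0,18],"rot":[0,0,0],"claw":-1},{"delta_pos":[5,0,24],"rot":[0,0,0],"claw":-1},{"delta_pos":[6,0,30],"rot":[0,0,0],"claw":-1},{"delta_pos":[6,0,35],"rot":[0,0,0],"claw":-1},{"delta_pos":[7,0,39],"rot":[0,0,0],"claw":-1},{"delta_pos":[7,0,42],"rot":[0,0,0],"claw":-1},{"delta_pos":[7,0,44],"rot":[0,0,0],"claw":-1},{"delta_pos":[7,0,44],"rot":[0,0,0],"claw":-1}]'; python3 d.py "[.4345,-.112,.072]"
```

```text
clock: 5.45
position: [0.4343, -0.1104, 0.0768]
tool_rot: [-0.0, 3.141, 0.003]
contact_force: [-1.5, 1.0, 9.2]
finger_gap: 0.0002
grasp_force: 4.4
clk 5.45 pos [ 0.4343 -0.1104  0.0768] F [-1.51  0.98  9.24] gap 0.00021997055397630287
dpos mm [-0.2 -1.6  4.8] rot [0.0021 0.0001 0.0001]
```

Not at the stop yet; creep on.

```bash
python3 -m crank '[{"delta_pos":[0,0,1],"rot":[0,0,0],"claw":-1},{"delta_pos":[0,0,2],"rot":[0,0,0],"claw":-1},{"delta_pos":[0,0,2],"rot":[0,0,0],"claw":-1}]'; python3 -m crank '[{"delta_pos":[0,0,1],"rot":[0,0,0],"claw":-1},{"delta_pos":[0,0,2],"rot":[0,0,0],"claw":-1},{"delta_pos":[0,0,2],"rot":[0,0,0],"claw":-1}]'
```

```text
clock: 5.75
position: [0.4342, -0.1104, 0.0749]
tool_rot: [-0.0, 3.141, 0.003]
contact_force: [-2.3, -0.2, 7.6]
finger_gap: 0.0001
grasp_force: 3.6
clock: 6.05
position: [0.4342, -0.1104, 0.0735]
tool_rot: [0.0, 3.141, 0.004]
contact_force: [-2.4, 0.0, 14.6]
finger_gap: 0.0002
grasp_force: 7.7
```

```bash
python3 -m crank '[{"delta_pos":[0,0,1],"rot":[0,0,0],"claw":-1},{"delta_pos":[0,0,1],"rot":[0,0,0],"claw":-1},{"delta_pos":[0,0,1],"rot":[0,0,0],"claw":-1}]'; python3 - <<'E'
from bench import manip
import cv2,numpy as np
c=manip.camera("side");np.savez("pics/side2.npz",**c)
cv2.imwrite("pics/s2.png",c["color"])
E
```

```text
clock: 6.35
position: [0.4343, -0.1104, 0.0733]
tool_rot: [0.0, 3.141, 0.004]
contact_force: [-4.9, 1.6, 24.3]
finger_gap: 0.0001
grasp_force: 12.2
```

View pics/s2.png

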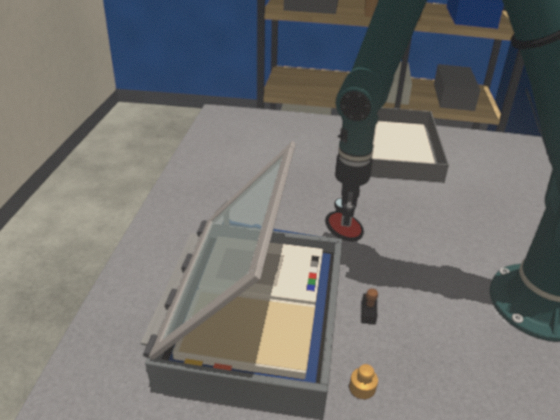

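The picture shows the glass standing well up (free edge from (292,147) to (257,272)), the file exposed, and the fingertips on the pad at (345,222). The force is 24 N with no further motion, so the lever is at its stop. I now hold for more than 3 s.

```bash
H='x'; python3 -m crank '[{"delta_pos":[0,0,0],"rot":[0,0,0],"claw":-1},{"delta_pos":[0,0,0],"rot":[0,0,0],"claw":-1},{"delta_pos":[0,0,0],"rot":[0,0,0],"claw":-1},{"delta_pos":[0,0,0],"rot":[0,0,0],"claw":-1},{"delta_pos":[0,0,0],"rot":[0,0,0],"claw":-1},{"delta_pos":[0,0,0],"rot":[0,0,0],"claw":-1},{"delta_pos":[0,0,0],"rot":[0,0,0],"claw":-1},{"delta_pos":[0,0,0],"rot":[0,0,0],"claw":-1},{"delta_pos":[0,0,0],"rot":[0,0,0],"claw":-1},{"delta_pos":[0,0,0],"rot":[0,0,0],"claw":-1}]'
python3 -m crank '[{"delta_pos":[0,0,0],"rot":[0,0,0],"claw":-1},{"delta_pos":[0,0,0],"rot":[0,0,0],"claw":-1},{"delta_pos":[0,0,0],"rot":[0,0,0],"claw":-1},{"delta_pos":[0,0,0],"rot":[0,0,0],"claw":-1},{"delta_pos":[0,0,0],"rot":[0,0,0],"claw":-1},{"delta_pos":[0,0,0],"rot":[0,0,0],"claw":-1},{"delta_pos":[0,0,0],"rot":[0,0,0],"claw":-1},{"delta_pos":[0,0,0],"rot":[0,0,0],"claw":-1},{"delta_pos":[0,0,0],"rot":[0,0,0],"claw":-1},{"delta_pos":[0,0,0],"rot":[0,0,0],"claw":-1}]'
python3 -m crank '[{"delta_pos":[0,0,0],"rot":[0,0,0],"claw":-1},{"delta_pos":[0,0,0],"rot":[0,0,0],"claw":-1},{"delta_pos":[0,0,0],"rot":[0,0,0],"claw":-1},{"delta_pos":[0,0,0],"rot":[0,0,0],"claw":-1},{"delta_pos":[0,0,0],"rot":[0,0,0],"claw":-1},{"delta_pos":[0,0,0],"rot":[0,0,0],"claw":-1},{"delta_pos":[0,0,0],"rot":[0,0,0],"claw":-1},{"delta_pos":[0,0,0],"rot":[0,0,0],"claw":-1},{"delta_pos":[0,0,0],"rot":[0,0,0],"claw":-1},{"delta_pos":[0,0,0],"rot":[0,0,0],"claw":-1}]'
python3 -m crank '[{"delta_pos":[0,0,0],"rot":[0,0,0],"claw":-1},{"delta_pos":[0,0,0],"rot":[0,0,0],"claw":-1},{"delta_pos":[0,0,0],"rot":[0,0,0],"claw":-1},{"delta_pos":[0,0,0],"rot":[0,0,0],"claw":-1},{"delta_pos":[0,0,0],"rot":[0,0,0],"claw":-1}]'
```

```text
clock: 7.4
position: [0.4343, -0.1105, 0.0733]
tool_rot: [0.0, 3.141, 0.004]
contact_force: [-4.7, 1.3, 23.3]
finger_gap: 0.0002
grasp_force: 12.2
clock: 8.4
position: [0.4343, -0.1105, 0.0733]
tool_rot: [0.0, 3.141, 0.004]
contact_force: [-5.1, 0.3, 24.4]
finger_gap: 0.0001
grasp_force: 12.2
clock: 9.4
position: [0.4343, -0.1104, 0.0733]
tool_rot: [0.0, 3.141, 0.004]
contact_force: [-4.4, 1.0, 24.5]
finger_gap: 0.0001
grasp_force: 12.2
clock: 9.9
position: [0.4343, -0.1104, 0.0733]
tool_rot: [0.0, 3.141, 0.004]
contact_force: [-3.9, 1.1, 25.2]
finger_gap: 0.0
grasp_force: 12.2
```

```bash
python3 -m crank '[{"delta_pos":[0,0,-2],"rot":[0,0,0],"claw":-1},{"delta_pos":[0,0,-4],"rot":[0,0,0],"claw":-1},{"delta_pos":[0,0,-7],"rot":[0,0,0],"claw":-1},{"delta_pos":[0,0,-9.5],"rot":[0,0,0],"claw":-1},{"delta_pos":[-0.5,0,-12],"rot":[0,0,0],"claw":-1},{"delta_pos":[-1,0,-14.5],"rot":[0,0,0],"claw":-1},{"delta_pos":[-1,0,-17],"rot":[0,0,0],"claw":-1},{"delta_pos":[-1.5,0,-20],"rot":[0,0,0],"claw":-1},{"delta_pos":[-2,0,-22.5],"rot":[0,0,0],"claw":-1},{"delta_pos":[-2,0,-25],"rot":[0,0,0],"claw":-1}]'
python3 -m crank '[{"delta_pos":[-0.5,0,-2.5],"rot":[0,0,0],"claw":-1},{"delta_pos":[-1,0,-5],"rot":[0,0,0],"claw":-1},{"delta_pos":[-1.5,0,-7.5],"rot":[0,0,0],"claw":-1},{"delta_pos":[-2,0,-10],"rot":[0,0,0],"claw":-1},{"delta_pos":[-2.5,0,-12.5],"rot":[0,0,0],"claw":-1},{"delta_pos":[-3,0,-15],"rot":[0,0,0],"claw":-1},{"delta_pos":[-3.5,0,-17.5],"rot":[0,0,0],"claw":-1},{"delta_pos":[-4,0,-20],"rot":[0,0,0],"claw":-1},{"delta_pos":[-5,0,-22.5],"rot":[0,0,0],"claw":-1},{"delta_pos":[-5.5,0,-25],"rot":[0,0,0],"claw":-1}]'
python3 -m crank '[{"delta_pos":[-0.8,0,-2.5],"rot":[0,0,0],"claw":-1},{"delta_pos":[-1.6,0,-5],"rot":[0,0,0],"claw":-1},{"delta_pos":[-2.4,0,-7.5],"rot":[0,0,0],"claw":-1},{"delta_pos":[-3.3,0,-10],"rot":[0,0,0],"claw":-1},{"delta_pos":[-4.2,0,-12.5],"rot":[0,0,0],"claw":-1},{"delta_pos":[-5.1,0,-15],"rot":[0,0,0],"claw":-1},{"delta_pos":[-6,0,-17.5],"rot":[0,0,0],"claw":-1},{"delta_pos":[-7,0,-20],"rot":[0,0,0],"claw":-1},{"delta_pos":[-8,0,-22.5],"rot":[0,0,0],"claw":-1},{"delta_pos":[-9,0,-25],"rot":[0,0,0],"claw":-1}]'
```

```text
clock: 10.9
position: [0.4365, -0.1105, 0.0972]
tool_rot: [-0.0, 3.141, 0.003]
contact_force: [-1.0, 0.2, 8.3]
finger_gap: -0.0005
grasp_force: 4.0
clock: 11.9
position: [0.4422, -0.1105, 0.1223]
tool_rot: [-0.0, 3.141, 0.003]
contact_force: [-0.9, 0.7, 7.8]
finger_gap: -0.0002
grasp_force: 4.1
clock: 12.9
position: [0.4512, -0.1106, 0.1474]
tool_rot: [-0.0, 3.141, 0.003]
contact_force: [-0.6, 0.7, 7.2]
finger_gap: 0.0002
grasp_force: 3.8
```

```bash
python3 -m crank '[{"delta_pos":[-0.9,0,-2],"rot":[0,0,0],"claw":-1},{"delta_pos":[-1.8,0,-4],"rot":[0,0,0],"claw":-1},{"delta_pos":[-2.7,0,-6],"rot":[0,0,0],"claw":-1},{"delta_pos":[-3.7,0,-8],"rot":[0,0,0],"claw":-1},{"delta_pos":[-4.7,0,-10],"rot":[0,0,0],"claw":-1},{"delta_pos":[-5.8,0,-12],"rot":[0,0,0],"claw":-1},{"delta_pos":[-6.9,0,-14],"rot":[0,0,0],"claw":-1},{"delta_pos":[-8,0,-16],"rot":[0,0,0],"claw":-1},{"delta_pos":[-9.2,0,-18],"rot":[0,0,0],"claw":-1},{"delta_pos":[-10.4,0,-20],"rot":[0,0,0],"claw":-1}]'
python3 -m crank '[{"delta_pos":[-0.6,0,-1],"rot":[0,0,0],"claw":-1},{"delta_pos":[-1.2,0,-2],"rot":[0,0,0],"claw":-1},{"delta_pos":[-1.8,0,-3],"rot":[0,0,0],"claw":-1},{"delta_pos":[-2.4,0,-4],"rot":[0,0,0],"claw":-1},{"delta_pos":[-3,0,-5],"rot":[0,0,0],"claw":-1},{"delta_pos":[-3.6,0,-6],"rot":[0,0,0],"claw":-1},{"delta_pos":[-4.2,0,-7],"rot":[0,0,0],"claw":-1},{"delta_pos":[-4.8,0,-8],"rot":[0,0,0],"claw":-1},{"delta_pos":[-5.4,0,-9],"rot":[0,0,0],"claw":-1},{"delta_pos":[-6,0,-10],"rot":[0,0,0],"claw":-1}]'
python3 -m crank '[{"delta_pos":[-0.5,0,-0.8],"rot":[0,0,0],"claw":-1},{"delta_pos":[-1,0,-1.6],"rot":[0,0,0],"claw":-1},{"delta_pos":[-1.5,0,-2.4],"rot":[0,0,0],"claw":-1},{"delta_pos":[-1.5,0,-3.2],"rot":[0,0,0],"claw":-1},{"delta_pos":[-1.5,0,-4],"rot":[0,0,0],"claw":-1}]'
```

```text
clock: 13.9
position: [0.4612, -0.1106, 0.1674]
tool_rot: [-0.0, 3.141, 0.004]
contact_force: [-2.7, -0.2, 8.1]
finger_gap: 0.0001
grasp_force: 3.9
clock: 14.9
position: [0.4672, -0.1107, 0.1775]
tool_rot: [0.0, 3.141, 0.003]
contact_force: [-2.1, 0.0, 8.9]
finger_gap: 0.0003
grasp_force: 4.0
clock: 15.4
position: [0.469, -0.1106, 0.1807]
tool_rot: [-0.0, 3.14, 0.003]
contact_force: [0.2, -0.2, -0.7]
finger_gap: -0.0001
grasp_force: 0.0
```

The fingers are free of the pad and the lever is fully up. I withdraw and check.

```bash
python3 -m crank '[{"delta_pos":[0,0,-3],"rot":[0,0,0],"claw":-1},{"delta_pos":[0,0,-10],"rot":[0,0,0],"claw":-1},{"delta_pos":[0,0,-25],"rot":[0,0,0],"claw":-1},{"delta_pos":[0,0,-45],"rot":[0,0,0],"claw":-1},{"delta_pos":[0,0,-70],"rot":[0,0,0],"claw":-1},{"delta_pos":[0,0,-90],"rot":[0,0,0],"claw":-1},{"delta_pos":[0,0,-100],"rot":[0,0,0],"claw":-1},{"delta_pos":[0,0,-100],"rot":[0,0,0],"claw":-1},{"delta_pos":[0,0,-100],"rot":[0,0,0],"claw":-1},{"delta_pos":[0,0,-100],"rot":[0,0,0],"claw":-1}]'; python3 - <<'E'
from bench import manip
import cv2
cv2.imwrite("pics/s3.png",manip.camera("side")["color"])
E
```

```text
clock: 16.4
position: [0.4679, -0.1106, 0.2794]
tool_rot: [0.0, -3.14, -0.003]
contact_force: [-0.2, 0.2, -0.0]
finger_gap: 0.0001
grasp_force: 0.0
```

View pics/s3.png

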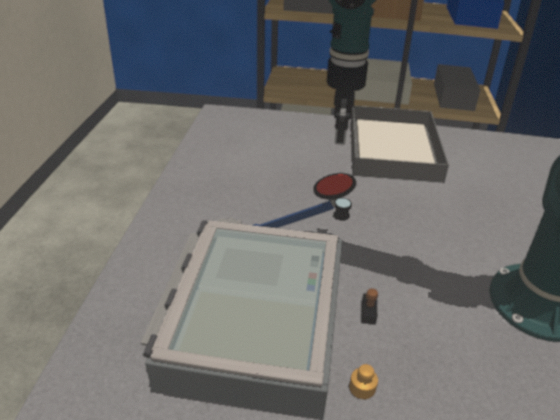

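The glass is closed again, the pad is back at (335,186), the loupe, stamp and weight look unmoved, and the hand is clear.

```bash
python3 -c "from bench import manip;print(manip.hand_in())"
```

```text
the job is handed in; nothing more can be done
None
```

I pressed the lever to its stop, held the glass up for about 3.5 s, let it down under the fingers over about 5.5 s until it closed, then withdrew; nothing else looked moved, and the job was handed in at about 16.5 s (no verdict shown).

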